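# Transfer the bench supplies to the new rack in reverse order

### The arm

A 6-joint arm with a two-finger parallel gripper is mounted at the origin on a cart in front of the work surface, level with it; the furniture and walls round the work are solid. World frame = base frame: x ahead of the robot, y to its left, z up, the work surface at z = 0. Lengths are in m, angles in rad, forces in N, time in s.
With the tool pointing down it reaches from about 0.3 to 0.875 m from the base axis. Payload 6.4 kg.
Tool frame: the origin (TCP) lies midway between the tips of the shut fingers; the grasp point (between the pads) lies 19 mm behind it; z points along the fingers, x is the direction in which the jaws open and shut, and the axes are right-handed (so a half turn about z gives the same grasp; the last joint's range is limited). The gripper opens to 85 mm and grips with 20 to 120 N. Pads are 22 mm wide; open, the fingers measure 114 mm over their backs; the gripper's body (76 mm by 85 mm) begins 54 mm behind the grasp point. The pads swing forward as they close: fully open they stand 13 mm farther back than shut.
Start: joints at [-0.206, 0.181, 1.607, -0, 1.354, -0.206], TCP at [0.575, 0, 0.202] pointing down, gripper open.
Joint ranges: [-2.99, 2.99], [-0.89, 2.07], [0.3, 2.58], [-1.14, 4.28], [0, 2.63], [-3.12, 3.12]. Speed limits (rad/s): [2.57, 2.57, 3.01, 3.14, 3.14, 3.14].

### API

Orientations are given as a rotation vector (axis times angle).
In Python, from station import r gives the robot as it stands. Calls block until the motion is done:
- r.reach(position, orientation): joint-space move of the TCP to a pose.
- r.line_to(position, ori=None, velocity=0.15, force_limit=None): straight line of the TCP; ori=None keeps the orientation; velocity is the mean speed in m/s. With force_limit (N) it stops when the force on the tool has changed by that much, and returns True; else False.
- r.movej(angles): joint-space move.
- r.command_gripper(opening, grasp_force=None): finger opening in m; grasp_force is the grip in N (None keeps the last); returns when the fingers have stopped.
- r.sleep(seconds).
- r.inverse_kinematics(position, orientation): joint angles nearest the present ones, or None.
- r.camera(name): name is "scene" or "side" or "wrist"; returns the picture (420x560x3 uint8, red, green, blue); there is no depth.
- r.camera_info(name): a dict with "vfov" (degrees; the focal length in pixels is half the picture's height over the tangent of half this angle, whatever the lens; pixels are square), "cx", "cy" (the principal point, pixels), "distortion" ([k1, k2, p1, p2, k3] as OpenCV has them; the pictures are not rectified), "extrinsics" (4x4, takes a point from world to camera coordinates); the wrist camera has in their place "T_tool_cam" (4x4, takes a point from camera to tool coordinates, whose origin is the TCP and whose axes are the tool frame's). Camera axes: x right, y up, looking along -z (the intrinsics and any distortion apply to the point x, -y, -z); pixel columns grow to the right and rows downward; lengths in m; the calibration is good to about 2 mm. A picture is of the moment at which its call begins: read the wrist's pose just before it. camera_info takes no time and is no camera call.
A pose or a line that the arm cannot do raises r.PlanningError and nothing moves.
- r.job_done(): hands the job in, once; it reports no verdict.
Readings, each from a call of its own:
- r.get_t(): time.
- r.get_joint_pos(): joint angles.
- r.get_qvel(): joint speeds.
- r.get_joint_efforts(): joint torques, N m.
- r.get_tool_pos(): TCP position.
- r.get_ee_rot(): TCP orientation.
- r.get_wrist_force(): force on the tool from outside, world axes, zero at the start.
- r.get_torque(): the same for the moment, N m.
- r.get_finger_gap(): finger opening in m.
Only numpy, scipy, OpenCV 4.12 (cv2) and the standard library are available. Lean on these libraries where they do the work, as an engineer would, in place of code of your own. Each camera call takes 0.05 s, during which the arm holds its last target.

### The job

Move the film can, the flux jar, the solder spool and the cork bung from the wooden rack into the empty metal rack, in reverse order: seen from the robot, the leftmost one in the wooden rack goes into the rightmost pocket of the metal rack, the second from the left into the second from the right, and so on. Stand each upright on the black disc in the middle of its pocket, and never tip any of them over on the way.

Things in the scene. Friction and masses are not known exactly. Their poses are not given: they have to be found in the camera images.
- wooden_rack: old rack: light wooden board 86 x 264 mm, dark rails along its long sides up to 17.5 mm above the bench; the things start on its colour pads, pad tops 17 mm above the bench. Four places along its y axis, at y = -0.093, -0.031, 0.031, 0.093 m, x = 0; +y points left as the robot sees it, within 7 degrees, z up. Origin: centre of underside, on the bench. Fixed; may be the nearer or the farther rack.
- metal_rack: new empty rack: grey painted metal tray 86 x 264 mm, floor 14 mm above the bench, rim along its long sides 17.5 mm; flat pockets 62 mm along y, 78 mm along x, parted by thin dark lines, black disc at each centre. Four places along its y axis, at y = -0.093, -0.031, 0.031, 0.093 m, x = 0; +y points left as the robot sees it, within 7 degrees, z up. Origin: centre of underside, on the bench. Fixed; may be the nearer or the farther rack.
- film_can_centre (a point): black upright round can with a grey cap, 33 mm across (31 mm below the cap, which is the top 8 mm), 54 mm tall. Loose, under 0.15 kg. The point is its centre, half-way up, on its upright axis (z up).
- flux_jar_centre (a point): small upright jar, cream below with a dark green screw cap (fixed shut), 45 mm across (42 mm below the cap, which is the top 12 mm), 46 mm tall. Loose, under 0.15 kg. The point is its centre, half-way up, on its upright axis (z up).
- solder_spool_centre (a point): pale grey spool standing on its flat side, flanges 42 mm across and 2 mm thick at top and bottom, core 33 mm, 22 mm tall. Loose, under 0.15 kg. The point is its centre, half-way up, on its upright axis (z up).
- cork_bung_centre (a point): brown cork bung, 41 mm across, 26 mm tall; the one on the white pad in the wooden rack (a flatter spare, 46 x 20 mm, lies on the bench and is not part of the job). Loose, under 0.15 kg. The point is its centre, half-way up, on its upright axis (z up).
- red_pad: red square colour pad 56 x 56 x 3 mm, fixed on the wooden rack under the film can at the start, its rim seen round it; it stays there and so still shows which place that thing came from. Origin: centre of its underside, 14 mm above the rack's underside; axes as the wooden rack's.
- blue_pad: blue square colour pad 56 x 56 x 3 mm, fixed on the wooden rack under the flux jar at the start, its rim seen round it; it stays there and so still shows which place that thing came from. Origin: centre of its underside, 14 mm above the rack's underside; axes as the wooden rack's.
- yellow_pad: yellow square colour pad 56 x 56 x 3 mm, fixed on the wooden rack under the solder spool at the start, its rim seen round it; it stays there and so still shows which place that thing came from. Origin: centre of its underside, 14 mm above the rack's underside; axes as the wooden rack's.
- white_pad: white square colour pad 56 x 56 x 3 mm, fixed on the wooden rack under the cork bung at the start, its rim seen round it; it stays there and so still shows which place that thing came from. Origin: centre of its underside, 14 mm above the rack's underside; axes as the wooden rack's.
Mind the look-alikes: they are no part of the job. What is shaped like the part that bears film_can_centre but pink or purple is not meant.

How it is judged:
By the outcome, as a careful person would: the job done as asked, in the order asked, and still so for the second after the job is handed in, with the robot touching nothing.
It also fails if it takes over 77 s, if anything falls off the work surface, if the arm or the gripper's body presses on something with over 40 N, if the wrist force passes 120 N, or if a joint passes its speed limit or range.

## Working session

There is one attempt and no reset: what is moved stays moved. The work goes in short steps, each a Python script; the robot and the scene stay as the last script left them, time stands still between calls to the robot, and variables do not carry over. Pictures are saved under pics/ and viewed, and the job is handed in when it is done.

```bash
ls; mkdir -p pics; python3 - <<'E'
from station import r
import cv2,numpy as np
np.set_printoptions(precision=4,suppress=True)
for n in ["scene","side","wrist"]:
    if n=="wrist": print(r.get_tool_pos(), r.get_ee_rot())
    im=r.camera(n); cv2.imwrite(f"pics/{n}0.png",im[:,:,::-1]); print(n,r.camera_info(n))
print(r.get_t(),r.get_finger_gap())
E
```

```text
pics
scene {'vfov': 52.6054012100912, 'cx': 283.7732797160599, 'cy': 207.23555926592263, 'distortion': array([-0.0644,  0.    ,  0.    ,  0.    ,  0.    ]), 'extrinsics': array([[ 0.0517,  0.9987,  0.0024, -0.0478],
       [-0.8578,  0.0432,  0.5122,  0.4375],
       [ 0.5114, -0.0285,  0.8588, -1.2044],
       [ 0.    ,  0.    ,  0.    ,  1.    ]])}
side {'vfov': 43.9724301605015, 'cx': 286.3595302255773, 'cy': 211.15294135449167, 'distortion': array([-0.1498,  0.    ,  0.    ,  0.    ,  0.    ]), 'extrinsics': array([[-0.8679, -0.4962,  0.0234,  0.4811],
       [ 0.2835, -0.456 ,  0.8436, -0.1925],
       [-0.408 ,  0.7388,  0.5365, -1.0042],
       [ 0.    ,  0.    ,  0.    ,  1.    ]])}
[0.5744 0.0001 0.2011] [-3.1413 -0.      0.0025]
wrist {'vfov': 67.6694898144762, 'cx': 281.3623529658491, 'cy': 207.41711946785068, 'distortion': array([-0.0604,  0.    ,  0.    ,  0.    ,  0.    ]), 'T_tool_cam': array([[ 1.    ,  0.0011,  0.0002, -0.0004],
       [ 0.0011, -0.951 , -0.3093, -0.0795],
       [-0.0001,  0.3093, -0.951 , -0.1711],
       [ 0.    ,  0.    ,  0.    ,  1.    ]])}
0.15 0.08504168770384689
```

View pics/scene0.png

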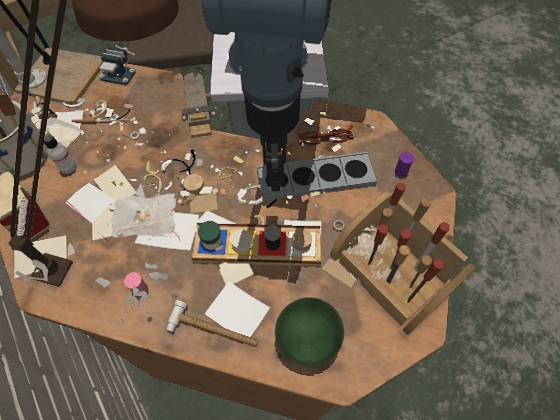

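View pics/side0.png

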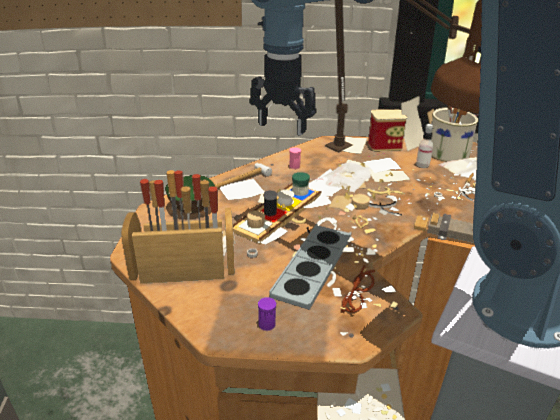

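View pics/wrist0.png

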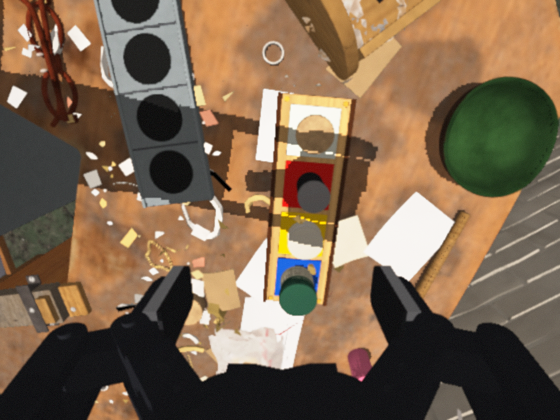

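The scene camera faces the robot, with image right = +y, so the robot's left. From left to right the wooden rack holds white/cork (305,240), red/film can (272,238), yellow/spool (240,240) and blue/jar (209,236). It is the farther rack. The metal rack is at about (318,175), and the pink (133,283) and purple (403,164) cans are decoys. I'll enlarge the crops to measure.

```bash
python3 - <<'E'
import cv2
im=cv2.imread('pics/wrist0.png'); c=im[80:330,90:390]
cv2.imwrite('pics/wcrop0.png',cv2.resize(c[:, :],None,fx=2.4,fy=2.4,interpolation=cv2.INTER_CUBIC))
im=cv2.imread('pics/scene0.png'); c=im[140:275,180:390]
cv2.imwrite('pics/scrop0.png',cv2.resize(c,None,fx=3.8,fy=3.8,interpolation=cv2.INTER_CUBIC))
E
```

```text
(no output)
```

View pics/wcrop0.png

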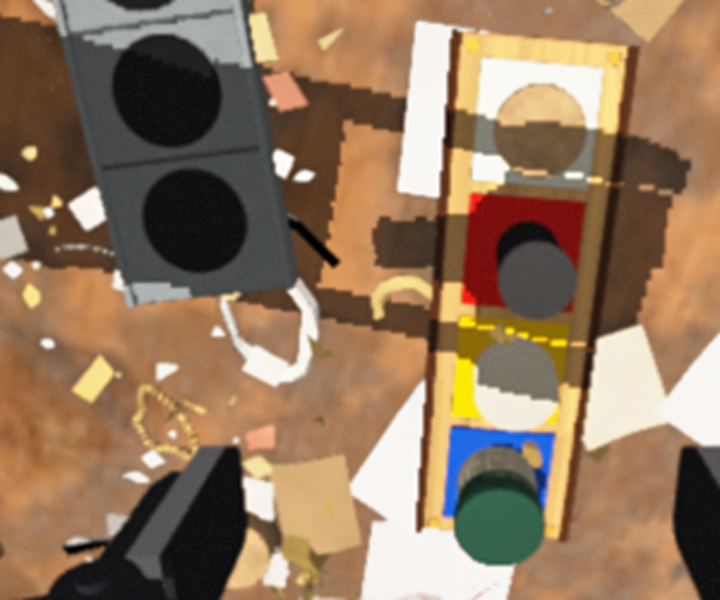

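View pics/scrop0.png

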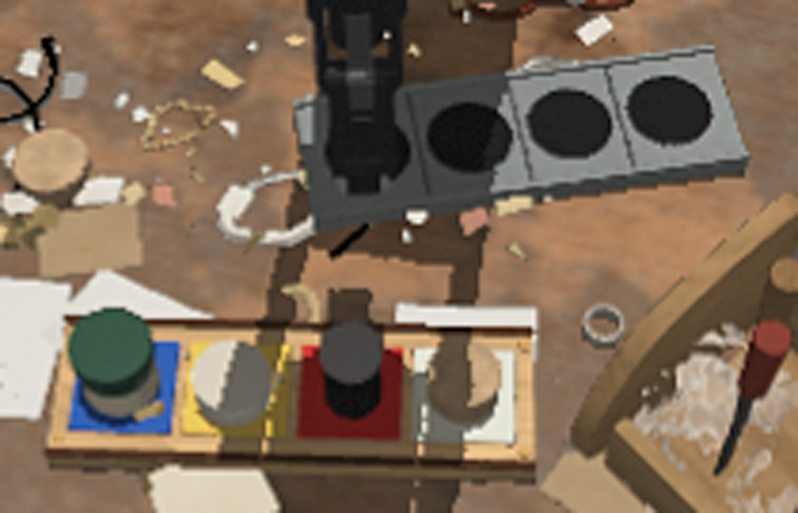

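Confirmed: the bung on the white pad is the one meant. The spare lies on the bench at scene (193,182). Now I'll back-project from both cameras and compare.

```bash
cat > h.py <<'E'
from station import r
import cv2,numpy as np
from scipy.spatial.transform import Rotation as R
np.set_printoptions(precision=4,suppress=True)
def K(i):
    f=210/np.tan(np.radians(i['vfov'])/2)
    return np.array([[f,0,i['cx']],[0,f,i['cy']],[0,0,1]])
def Twc(name,pos=None,rot=None):  # camera->world
    i=r.camera_info(name)
    if name=='wrist':
        T=np.eye(4);T[:3,:3]=R.from_rotvec(rot).as_matrix();T[:3,3]=pos
        return i,T@i['T_tool_cam']
    return i,np.linalg.inv(i['extrinsics'])
def back(name,uv,z,pos=None,rot=None):
    i,T=Twc(name,pos,rot)
    uv=np.array(uv,float).reshape(-1,1,2)
    n=cv2.undistortPoints(uv,K(i),i['distortion'])[:,0]
    d=np.c_[n[:,0],-n[:,1],-np.ones(len(n))]@T[:3,:3].T
    z=np.broadcast_to(z,len(n))
    return T[:3,3]+d*((z-T[2,3])/d[:,2])[:,None]
def proj(name,P,pos=None,rot=None):
    i,T=Twc(name,pos,rot)
    c=(np.asarray(P)-T[:3,3])@T[:3,:3]
    return cv2.projectPoints(c*[1,-1,-1],np.zeros(3),np.zeros(3),K(i),i['distortion'])[0][:,0]
E
python3 - <<'E'
from h import *
wp=([0.5744,0.0001,0.2011],[-3.1413,0,0.0025])
W=lambda a:np.array(a)/2.4+[90,80]-.3
S=lambda a:np.array(a)/3.8+[180,140]-.37
names='cork film spool flux'.split(); z=[.043,.071,.039,.063]
print('obj wrist\n',back('wrist',W([(540,130),(537,280),(516,384),(499,519)]),z,*wp))
print('obj scene\n',back('scene',S([(465,373),(352,352),(231,382),(112,346)]),z))
print('disc wrist L->R\n',back('wrist',W([(167,90),(195,220)]),.014,*wp))
print('disc scene\n',back('scene',S([(669,110),(570,123),(470,137)]),.014))
print('metal corners scene(floor z .0175)\n',back('scene',S([(712,46),(748,158),(318,222)]),.0175))
# white pad TL TR ; red; blue corners
print('pads wrist\n',back('wrist',W([(480,58),(602,68),(472,195),(590,207),(464,300),(448,428),(557,433)]),.017,*wp))
print('pads scene: blue 4, red, white\n',back('scene',S([(178,342),(172,434),(68,430),(403,348),(400,438),(299,435),(515,350),(516,443)]),.017))
E
```

```text
obj wrist
 [[ 0.6081  0.0523  0.043 ]
 [ 0.6058 -0.0067  0.071 ]
 [ 0.6006 -0.068   0.039 ]
 [ 0.5922 -0.1279  0.063 ]]
obj scene
 [[ 0.6103  0.053   0.043 ]
 [ 0.6093 -0.0065  0.071 ]
 [ 0.6074 -0.0715  0.039 ]
 [ 0.5954 -0.1317  0.063 ]]
disc wrist L->R
 [[0.4376 0.069  0.014 ]
 [0.4445 0.0076 0.014 ]]
disc scene
 [[0.4238 0.1925 0.014 ]
 [0.4306 0.1311 0.014 ]
 [0.4379 0.0698 0.014 ]]
metal corners scene(floor z .0175)
 [[ 0.3787  0.2254  0.0175]
 [ 0.4636  0.234   0.0175]
 [ 0.4958 -0.023   0.0175]]
pads wrist
 [[ 0.5827  0.0821  0.017 ]
 [ 0.6381  0.0779  0.017 ]
 [ 0.5793  0.0198  0.017 ]
 [ 0.6357  0.0141  0.017 ]
 [ 0.5756 -0.0325  0.017 ]
 [ 0.5672 -0.103   0.017 ]
 [ 0.6246 -0.106   0.017 ]]
pads scene: blue 4, red, white
 [[ 0.5701 -0.1028  0.017 ]
 [ 0.626  -0.1051  0.017 ]
 [ 0.6209 -0.1613  0.017 ]
 [ 0.5801  0.0218  0.017 ]
 [ 0.6344  0.0172  0.017 ]
 [ 0.6299 -0.0369  0.017 ]
 [ 0.5845  0.0836  0.017 ]
 [ 0.6405  0.0792  0.017 ]]
```

Both cameras agree to about 3 mm, except the spool at about 7 mm in x. The disc pitch measures 61.9 mm (62 expected) and the pads 56 mm. I'll hover over the cork and check before grasping.

```bash
cat >> h.py <<'E'
def ori(yaw): return (R.from_euler('z',yaw)*R.from_euler('x',np.pi)).as_rotvec()
YW=np.radians(-4.4); YM=np.radians(6.4)
DISC={'flux':(.4238,.1925),'spool':(.4306,.1311),'film':(.4378,.0694),'cork':(.4445,.0078)}
def snap(name,fn):
    p,q=r.get_tool_pos(),r.get_ee_rot()
    im=r.camera(name); cv2.imwrite(fn,im[:,:,::-1]); return im,p,q
E
python3 - <<'E'
from h import *
print(ori(YW))
r.reach([.609,.0527,.12],ori(YW))
im,p,q=snap('wrist','pics/w1.png'); print(p,q,r.get_t(),r.get_joint_pos())
P=[(.609,.0527,.043),(.6075,-.0066,.071),(.603,-.07,.039),(.594,-.13,.063)]
print(proj('wrist',P,p,q))
E
```

```text
[ 3.1393 -0.1206 -0.    ]
[0.6085 0.0527 0.1197] [ 3.139  -0.1175 -0.0028] 0.6917 [-0.1083  0.3398  1.5816 -0.0006  1.2191 -0.0322]
[[282.7629 206.026 ]
 [286.4626 286.486 ]
 [285.9841 324.9872]
 [281.3957 391.7981]]
```

View pics/w1.png

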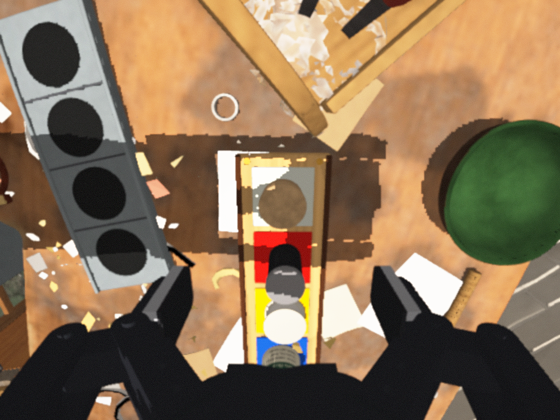

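The cork is seen at (282,204), predicted (283,206). The film cap (286,286) and spool (286,326) match too, and all four empty discs are visible. Now I'll check the discs and grasp the cork.

```bash
cat >> h.py <<'E'
def pick(xy,z,gap,yaw=YW,force=30,hover=.14):
    r.line_to([*xy,z+.0006],ori(yaw),velocity=.12,force_limit=15)
    print('down at',r.get_tool_pos(),r.get_wrist_force())
    r.command_gripper(gap,force)
    print('gap',r.get_finger_gap(),r.get_tool_pos(),r.get_t())
def lift(xy,yaw=YW,z=.14):
    r.line_to([*xy,z],ori(yaw),velocity=.15)
    print('lifted gap',r.get_finger_gap(),r.get_t())
E
python3 - <<'E'
from h import *
p,q=[0.6085,0.0527,0.1197],[ 3.139,-0.1175,-0.0028]
print(back('wrist',[(51,54),(76,127),(99.5,192.5),(121,251.5)],.014,p,q))
print(back('wrist',[(282,204),(286,286),(286,326)],[.043,.071,.039],p,q))
xy=(.609,.0532)
pick(xy,.021,.03)
snap('wrist','pics/w2.png')
lift(xy)
snap('side','pics/s2.png')
E
```

```text
[[0.4242 0.192  0.014 ]
 [0.4315 0.1305 0.014 ]
 [0.4384 0.0696 0.014 ]
 [0.4447 0.0083 0.014 ]]
[[ 0.6085  0.0545  0.043 ]
 [ 0.6072 -0.0061  0.071 ]
 [ 0.6029 -0.0712  0.039 ]]
down at [0.6099 0.053  0.0226] [-1.5606  0.3115 -0.0767]
gap 0.029954445653076898 [0.609  0.0532 0.0216] 2.2333
lifted gap 0.03017920912227608 3.225
```

View pics/s2.png

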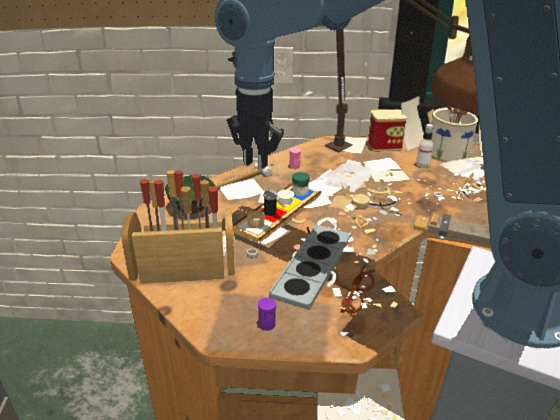

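The cork wasn't held: the gap closed to 30 mm, less than its 41 mm width, and it's still on its pad. I'll look at the picture taken at the grasp.

```bash
python3 - <<'E'
from h import *
im,p,q=snap('wrist','pics/w3.png'); print(p,q)
a=cv2.imread('pics/w2.png'); 
cv2.imwrite('pics/w23.png',cv2.resize(np.hstack([a,cv2.imread('pics/w3.png')])[100:,:],(800,600*0+int(320*800/1120))))
cv2.imwrite('pics/w2c.png',cv2.resize(a[200:420,120:440],None,fx=2.3,fy=2.3))
E
```

```text
[0.608  0.0533 0.1385] [-3.1391  0.1206  0.0041]
```

View pics/w2c.png

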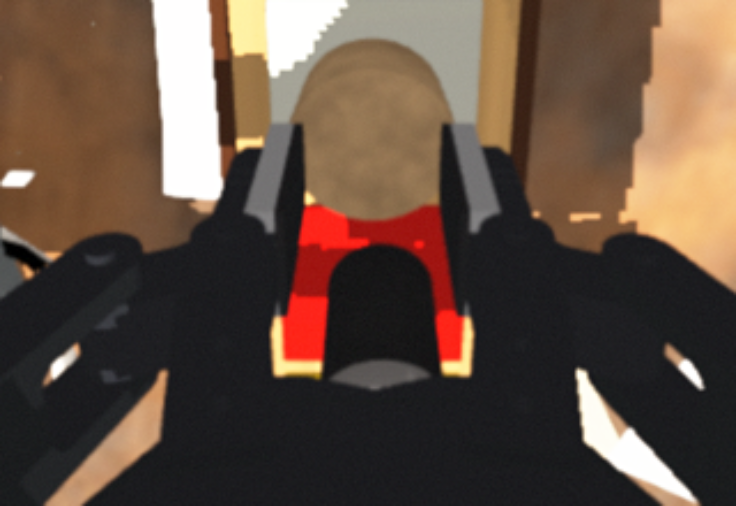

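View pics/w3.png

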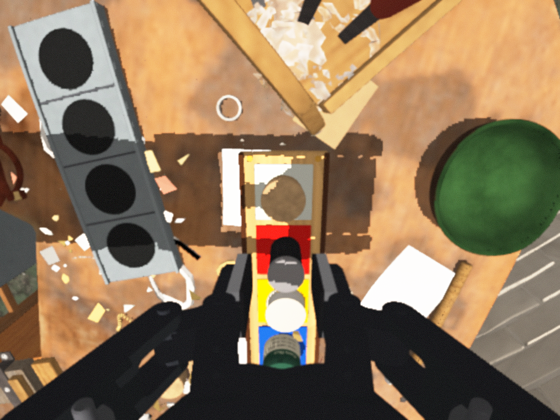

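```bash
python3 - <<'E'
from h import *
im,p,q=snap('scene','pics/sc3.png')
c=im[190:275,180:335,::-1]; cv2.imwrite('pics/sc3c.png',cv2.resize(c,None,fx=5,fy=5,interpolation=cv2.INTER_CUBIC))
w=cv2.imread('pics/w3.png'); cv2.imwrite('pics/w3c.png',cv2.resize(w[140:230,230:340],None,fx=6,fy=6,interpolation=cv2.INTER_CUBIC))
E
```

```text
(no output)
```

View pics/sc3c.png

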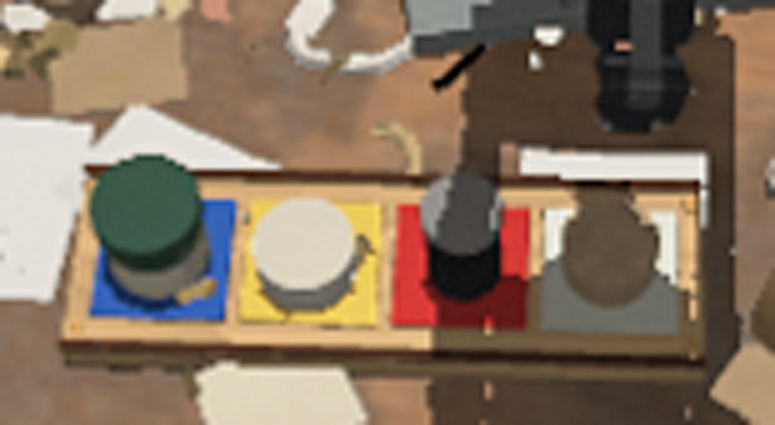

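View pics/w3c.png

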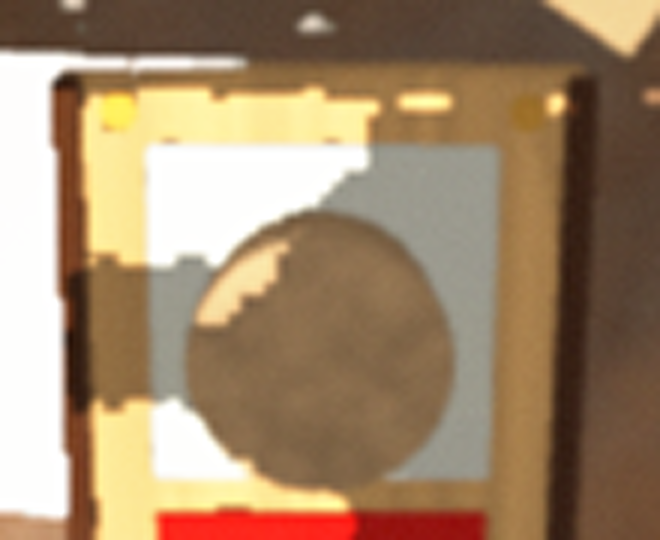

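```bash
python3 - <<'E'
from h import *
p,q=[0.608,0.0533,0.1385],[-3.1391,0.1206,0.0041]
W=lambda a:np.array(a)/6+[230,140]-.4
S=lambda a:np.array(a)/5+[180,190]-.4
print('cork wrist (mid, L, R, top,bot)',back('wrist',W([(321,345),(187,350),(456,350),(320,208),(320,490)]),.043,p,q))
print('pad TL TR BL BR',back('wrist',W([(145,145),(500,148),(152,480),(492,482)]),.017,p,q))
print('scene cork',back('scene',S([(610,248)]),.043), 'pad',back('scene',S([(541,208),(676,208),(541,330),(678,332)]),.017))
print('proj tips w2', r.get_finger_gap())
for z in (.02,.025,.03): print(proj('wrist',[(.609-.015,.0532,z),(.609+.015,.0532,z),(.609,.0532,.043),(.609,.0532+.0205,.043)],[0.609,0.0532,0.0216],[-3.1391,0.1206,0.0041]))
E
```

```text
cork wrist (mid, L, R, top,bot) [[0.609  0.0556 0.043 ]
 [0.5892 0.0564 0.043 ]
 [0.6288 0.0533 0.043 ]
 [0.6104 0.0761 0.043 ]
 [0.6071 0.0329 0.043 ]]
pad TL TR BL BR [[0.5834 0.0828 0.017 ]
 [0.6389 0.078  0.017 ]
 [0.5787 0.027  0.017 ]
 [0.6349 0.0223 0.017 ]]
scene cork [[0.6134 0.0519 0.043 ]] pad [[0.5803 0.0262 0.017 ]
 [0.5832 0.083  0.017 ]
 [0.6363 0.0231 0.017 ]
 [0.64   0.0788 0.017 ]]
proj tips w2 0.030156555469861915
[[257.5044 245.8799]
 [307.0657 242.3998]
 [282.234  262.2485]
 [279.1602 226.6027]]
[[256.8725 249.4853]
 [307.7043 245.9324]
 [282.234  262.2485]
 [279.1602 226.6027]]
[[256.208  253.2791]
 [308.3761 249.6506]
 [282.234  262.2485]
 [279.1602 226.6027]]
```

```bash
python3 - <<'E'
from h import *
# tool-frame projection
i=r.camera_info('wrist'); T=i['T_tool_cam']
def pt(P):
    c=(np.asarray(P,float)-T[:3,3])@T[:3,:3]
    return cv2.projectPoints(c*[1,-1,-1],np.zeros(3),np.zeros(3),K(i),i['distortion'])[0][:,0]
for h,zs in((.0425,(-.013,-.02,-.03,-.04)),(.015,(0,-.01,-.02,-.03,-.04))):
  for z in zs: print(h,z,pt([(-h,-.011,z),(h,-.011,z),(-h,.011,z),(h,.011,z)]).round(0).tolist())
a=cv2.imread('pics/wrist0.png')[230:400,120:440]; b=cv2.imread('pics/w3.png')[230:400,120:440]
cv2.imwrite('pics/cmp.png',cv2.resize(np.vstack([a,b]),None,fx=1.75,fy=1.75,interpolation=cv2.INTER_CUBIC))
E
```

```text
0.0425 -0.013 [[205.0, 237.0], [360.0, 237.0], [208.0, 272.0], [356.0, 272.0]]
0.0425 -0.02 [[202.0, 242.0], [363.0, 242.0], [205.0, 279.0], [359.0, 279.0]]
0.0425 -0.03 [[197.0, 251.0], [368.0, 250.0], [201.0, 289.0], [364.0, 289.0]]
0.0425 -0.04 [[192.0, 260.0], [373.0, 260.0], [196.0, 300.0], [369.0, 300.0]]
0.015 0 [[257.0, 228.0], [308.0, 228.0], [258.0, 262.0], [307.0, 262.0]]
0.015 -0.01 [[255.0, 235.0], [309.0, 235.0], [256.0, 270.0], [308.0, 270.0]]
0.015 -0.02 [[254.0, 242.0], [311.0, 242.0], [255.0, 279.0], [310.0, 279.0]]
0.015 -0.03 [[252.0, 251.0], [313.0, 251.0], [254.0, 289.0], [311.0, 289.0]]
0.015 -0.04 [[250.0, 260.0], [315.0, 260.0], [252.0, 300.0], [313.0, 300.0]]
```

View pics/cmp.png

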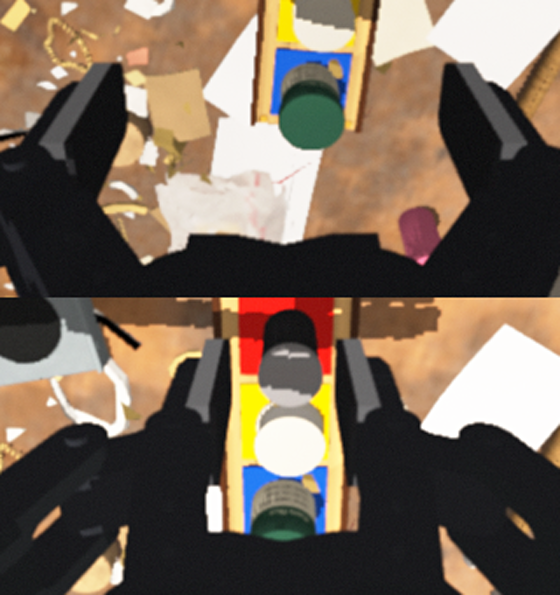

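The wrist view suggests the real fingertips sit about 30 mm behind the stated TCP, so the fingers would have closed above the cork. I'll check that independently with the side camera.

```bash
python3 - <<'E'
from h import *
a=cv2.imread('pics/side0.png'); b=cv2.imread('pics/s2.png')
for nm,im,c,h in (('side0',a,(.5744,.0001,.2011),.0425),('s2',b,(.608,.0533,.1385),.015)):
    print(nm,[ (round(dz,3),proj('side',[(c[0]-h,c[1],c[2]+dz),(c[0],c[1],c[2]+dz),(c[0]+h,c[1],c[2]+dz)]).round(0).tolist()) for dz in (0,.015,.03,.045)])
x=np.hstack([a[60:160,230:340],b[100:200,210:320]])
cv2.imwrite('pics/sidec.png',cv2.resize(x,None,fx=3.6,fy=3.6,interpolation=cv2.INTER_CUBIC))
E
```

```text
side0 [(0, [[298.0, 151.0], [281.0, 147.0], [264.0, 142.0]]), (0.015, [[298.0, 145.0], [281.0, 141.0], [264.0, 136.0]]), (0.03, [[298.0, 139.0], [281.0, 134.0], [264.0, 130.0]]), (0.045, [[298.0, 132.0], [281.0, 128.0], [264.0, 124.0]])]
s2 [(0, [[260.0, 180.0], [255.0, 178.0], [249.0, 176.0]]), (0.015, [[260.0, 174.0], [254.0, 172.0], [249.0, 170.0]]), (0.03, [[260.0, 168.0], [254.0, 166.0], [249.0, 164.0]]), (0.045, [[260.0, 161.0], [254.0, 160.0], [249.0, 158.0]])]
```

View pics/sidec.png

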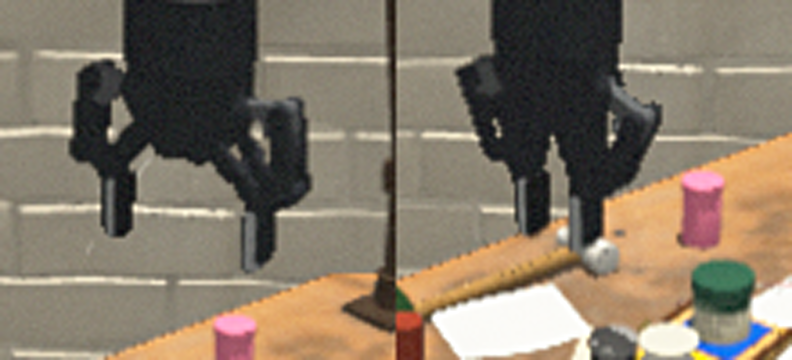

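Both cameras agree that the tips are about 28 mm above the reported TCP at a 30 mm gap, and about 40 mm above it fully open. The stated TCP is therefore too long by that much. The cork didn't move (0.609, 0.054). I'll retry with heights corrected.

```bash
python3 - <<'E'
from h import *
xy=(.609,.054)
r.command_gripper(.085)
pick(xy,-.006,.03)
snap('wrist','pics/w4.png')
lift(xy,z=.10)
snap('wrist','pics/w5.png')
a=cv2.imread('pics/w4.png')[150:400,120:440]; b=cv2.imread('pics/w5.png')[150:400,120:440]
cv2.imwrite('pics/w45.png',cv2.resize(np.hstack([a,b]),None,fx=1.25,fy=1.25))
E
```

```text
down at [ 0.6098  0.0539 -0.0045] [ 0.2884 -0.9862 -0.8719]
gap 0.039632045570469274 [ 0.6095  0.054  -0.0048] 5.8
lifted gap 0.03950312437784813 6.7
```

View pics/w45.png

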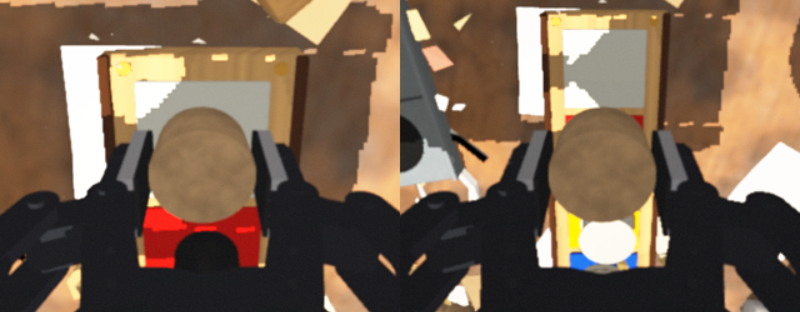

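The cork is held (gap 39.6 mm) and lifted. I'll compute its offset in the hand and place it on the rightmost disc.

```bash
cat >> h.py <<'E'
def place(name,zpick,off=(0,0),yaw=YM,gap=.06,via=.11):
    """off: object's centre minus TCP, in tool-aligned (yaw) axes: along jaw x, and along rack +y"""
    c,s=np.cos(yaw),np.sin(yaw)
    d=np.array(DISC[name]); xy=d-np.array([c*off[0]-s*off[1],s*off[0]+c*off[1]])
    r.reach([*xy,via],ori(yaw)); 
    r.line_to([*xy,zpick+.008],ori(yaw),velocity=.15)
    hit=r.line_to([*xy,zpick-.0055],ori(yaw),velocity=.03,force_limit=4)
    print('placed',hit,r.get_tool_pos(),r.get_wrist_force(),r.get_t())
    r.command_gripper(gap)
    r.line_to([*xy,via],ori(yaw),velocity=.2)
    print(r.get_finger_gap(),r.get_t())
E
python3 - <<'E'
from h import *
p,q=r.get_tool_pos(),r.get_ee_rot()
print(p, back('wrist',[(282,282)],p[2]+.048,p,q))
place('cork',-.0048,(0,.0005))
im,p,q=snap('wrist','pics/w6.png'); print(p,q)
im,_,_=snap('scene','pics/sc6.png')
cv2.imwrite('pics/sc6c.png',cv2.resize(im[140:275,180:390,::-1],None,fx=3.8,fy=3.8,interpolation=cv2.INTER_CUBIC))
E
```

```text
[0.6078 0.0541 0.0984] [[0.6081 0.0583 0.1464]]
placed True [ 0.4448  0.0072 -0.0084] [ 0.6182 -0.0245  0.4563] 8.7417
0.059792986922612076 9.8167
[0.4438 0.0075 0.1091] [-3.1364 -0.1753  0.0018]
```

View pics/w6.png

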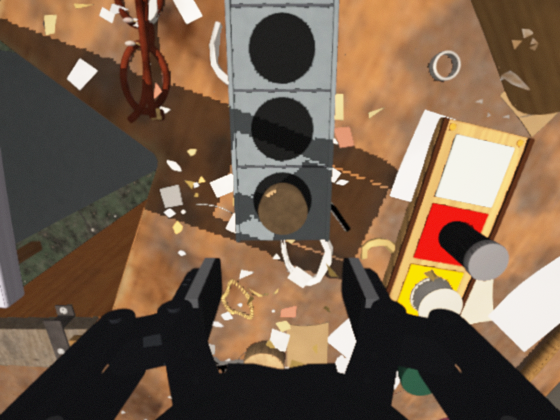

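View pics/sc6c.png

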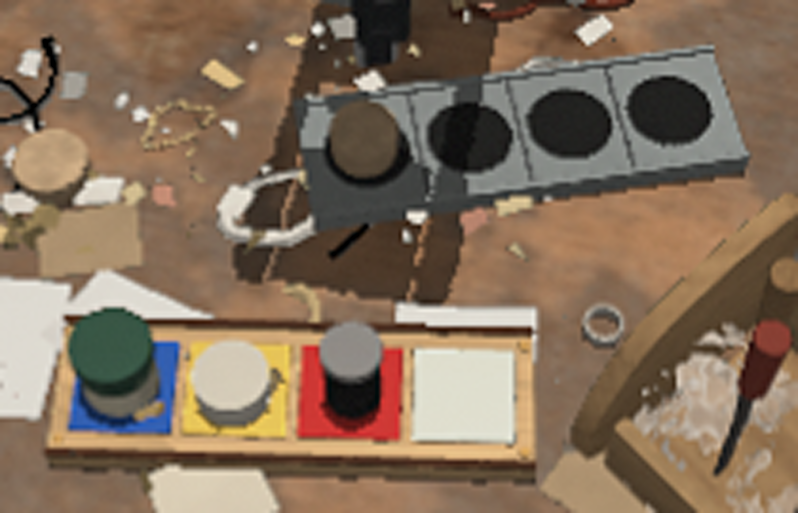

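The cork stands upright on the rightmost disc, at wrist (283,209). I'll quantify that and refine the film can before the next pick.

```bash
python3 - <<'E'
from h import *
p,q=[0.4438,0.0075,0.1091],[-3.1364,-0.1753,0.0018]
print('cork',back('wrist',[(283,209)],.040,p,q), 'discs',back('wrist',[(282,48),(282,128.5)],.014,p,q))
a=cv2.imread('pics/w6.png')[90:330,230:550]
cv2.imwrite('pics/w6c.png',cv2.resize(a,None,fx=2.5,fy=2.5,interpolation=cv2.INTER_CUBIC))
S=lambda a:np.array(a)/3.8+[180,140]-.37
print('scene spool film flux',back('scene',S([(231,376),(352,351),(112,345)]),[.039,.071,.063]))
E
```

```text
cork [[0.4445 0.0077 0.04  ]] discs [[0.4301 0.1301 0.014 ]
 [0.4369 0.0689 0.014 ]]
scene spool film flux [[ 0.6038 -0.0715  0.039 ]
 [ 0.6087 -0.0064  0.071 ]
 [ 0.5948 -0.1317  0.063 ]]
```

View pics/w6c.png

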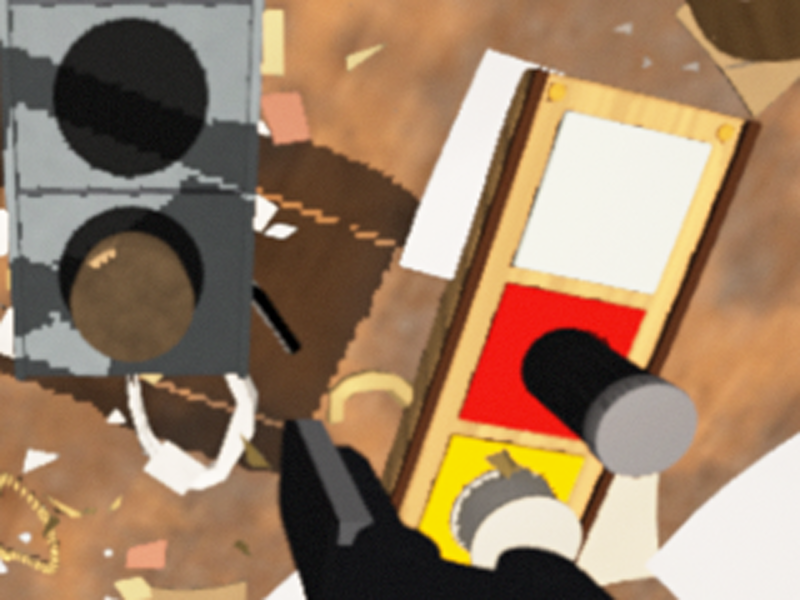

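The cork is centred to within 1 mm of the disc. Next, the film can from the red pad at (0.608, -0.006).

```bash
cat >> h.py <<'E'
def go(xy,z=.11,yaw=YW):
    r.reach([*xy,z],ori(yaw)); r.command_gripper(.085)
E
python3 - <<'E'
from h import *
xy=(.6078,-.0064)
go(xy); _,p,q=snap('wrist','pics/w7.png'); print(p,proj('wrist',[(*xy,.071)],p,q))
pick(xy,-.004,.02)
lift(xy,z=.11)
_,p,q=snap('wrist','pics/w8.png'); print(p,q)
a=cv2.imread('pics/w7.png')[150:400,120:440]; b=cv2.imread('pics/w8.png')[150:400,120:440]
cv2.imwrite('pics/w78.png',cv2.resize(np.hstack([a,b]),None,fx=1.25,fy=1.25))
E
```

```text
[ 0.6075 -0.0063  0.1105] [[282.5145 222.0036]]
down at [ 0.6087 -0.0066 -0.0025] [-0.0883 -0.7919  0.2117]
gap 0.030256234202896134 [ 0.6077 -0.0064 -0.0035] 12.675
lifted gap 0.030192094282824874 13.5833
[ 0.607  -0.0062  0.1089] [-3.139   0.1206  0.0028]
```

View pics/w78.png

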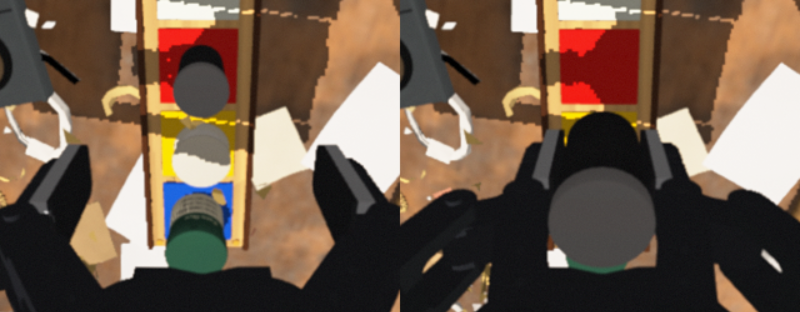

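Film can held (30.2 mm gap), upright and centred. Now placing it.

```bash
python3 - <<'E'
from h import *
p,q=r.get_tool_pos(),r.get_ee_rot()
b=back('wrist',[(281.6,322)],p[2]+.0745,p,q); print(p,b)
place('film',-.0035,(0,.001),via=.12)
im,p,q=snap('wrist','pics/w9.png'); print(p,q)
im,_,_=snap('scene','pics/sc9.png')
cv2.imwrite('pics/sc9c.png',cv2.resize(im[140:275,180:390,::-1],None,fx=3.8,fy=3.8,interpolation=cv2.INTER_CUBIC))
E
```

```text
[ 0.6067 -0.0062  0.1085] [[ 0.6067 -0.0029  0.183 ]]
placed True [ 0.4385  0.0683 -0.007 ] [ 0.4249 -0.042   1.7789] 15.7333
0.0599526085849513 16.9083
[0.4371 0.0685 0.119 ] [-3.1365 -0.1753  0.0023]
```

View pics/w9.png

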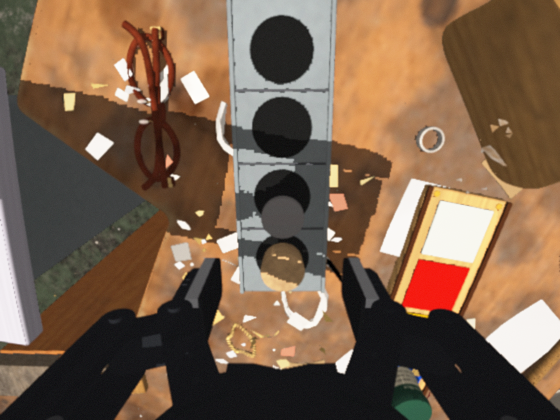

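View pics/sc9c.png

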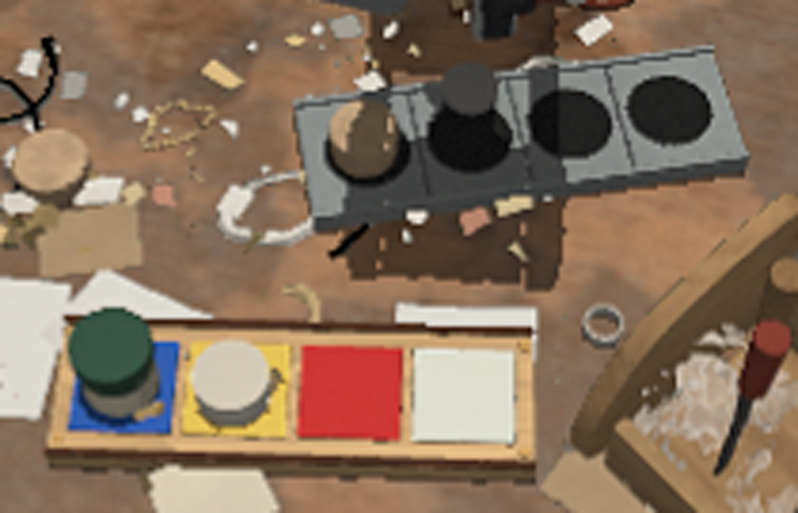

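The cork and film can are both upright and on their discs, at wrist (282,266) and (283,216). Next, the spool.

```bash
python3 - <<'E'
from h import *
xy=(.6035,-.0712)
go(xy); _,p,q=snap('wrist','pics/w10.png'); print(p,proj('wrist',[(*xy,.039)],p,q))
pick(xy,-.009,.03)
lift(xy,z=.11)
_,p,q=snap('wrist','pics/w11.png'); print(p,q)
a=cv2.imread('pics/w10.png')[150:400,120:440]; b=cv2.imread('pics/w11.png')[150:400,120:440]
cv2.imwrite('pics/w1011.png',cv2.resize(np.hstack([a,b]),None,fx=1.25,fy=1.25))
snap('side','pics/s11.png')
a=cv2.imread('pics/s11.png')[80:240,210:370]; cv2.imwrite('pics/s11c.png',cv2.resize(a,None,fx=3.5,fy=3.5))
E
```

```text
[ 0.6034 -0.0706  0.1105] [[282.0821 208.8209]]
down at [ 0.6043 -0.0714 -0.0075] [-0.3255  0.4939 -0.0474]
gap 0.039613476588630424 [ 0.6038 -0.0713 -0.0076] 19.95
lifted gap 0.039342718551308 20.8917
[ 0.6026 -0.071   0.1088] [-3.1387  0.1206  0.0032]
```

View pics/w1011.png

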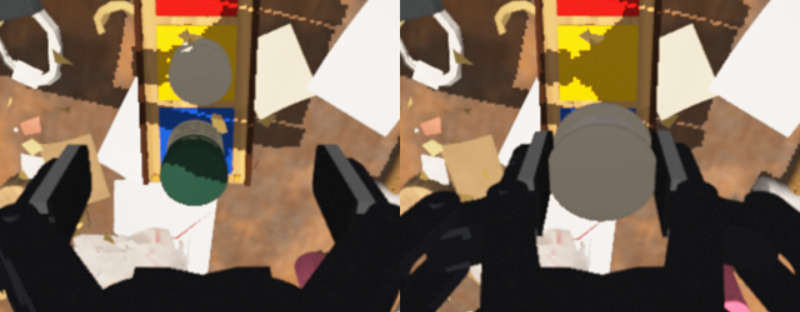

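View pics/s11c.png

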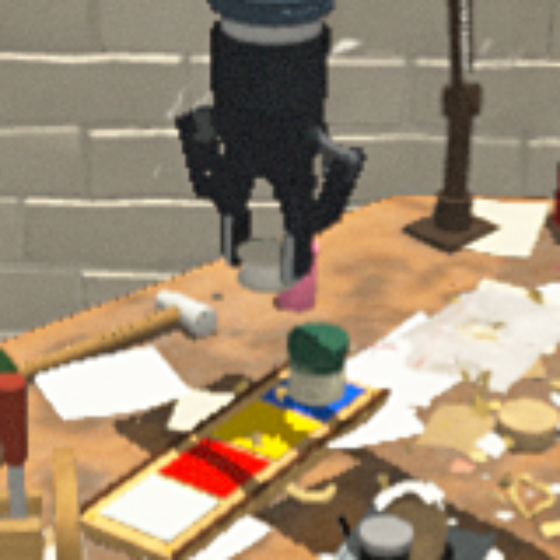

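Spool held level. Now placing it.

```bash
python3 - <<'E'
from h import *
p,q=r.get_tool_pos(),r.get_ee_rot()
print(p,back('wrist',[(283,279)],p[2]+.0466,p,q))
place('spool',-.0076,(0,.001),via=.12)
im,p,q=snap('wrist','pics/w12.png'); print(p,q)
im,_,_=snap('scene','pics/sc12.png')
cv2.imwrite('pics/sc12c.png',cv2.resize(im[140:275,180:390,::-1],None,fx=3.8,fy=3.8,interpolation=cv2.INTER_CUBIC))
E
```

```text
[ 0.6024 -0.0709  0.1084] [[ 0.6031 -0.0661  0.155 ]]
placed True [ 0.4319  0.1302 -0.0108] [1.4656 0.6305 2.3113] 23.3917
0.060228054267783895 24.5333
[0.4299 0.1301 0.119 ] [-3.1367 -0.1753  0.0022]
```

View pics/w12.png

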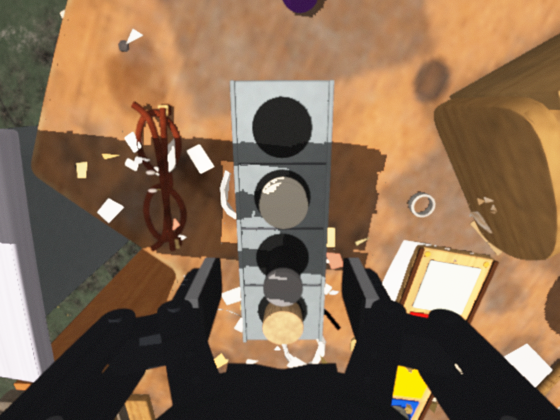

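View pics/sc12c.png

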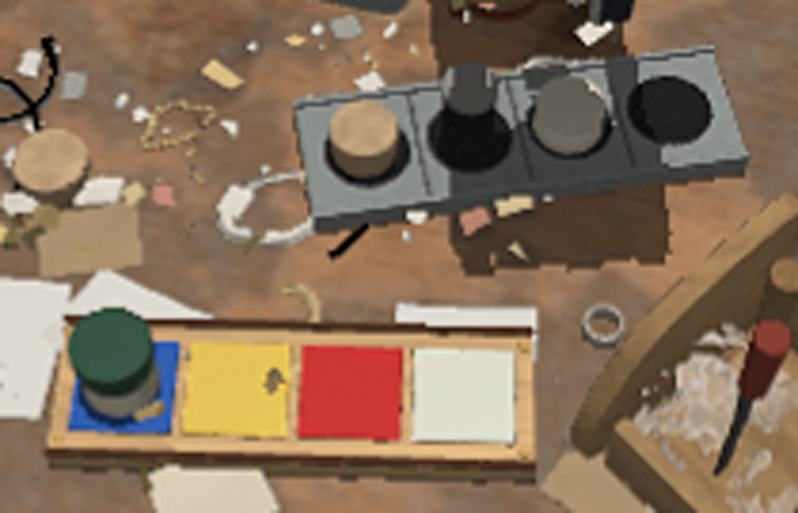

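Three are placed well. Last is the jar: wrist0 and scene differ by 3-4 mm, so I'll hover and refine first.

```bash
python3 - <<'E'
from h import *
xy=(.594,-.130)
go(xy,.12); _,p,q=snap('wrist','pics/w13.png'); print(p,q,proj('wrist',[(*xy,.063)],p,q))
a=cv2.imread('pics/w13.png')[140:280,200:380]; cv2.imwrite('pics/w13c.png',cv2.resize(a,None,fx=4,fy=4,interpolation=cv2.INTER_CUBIC))
E
```

```text
[ 0.5941 -0.1293  0.1203] [ 3.1392 -0.1189  0.0005] [[282.0062 214.6576]]
```

View pics/w13c.png

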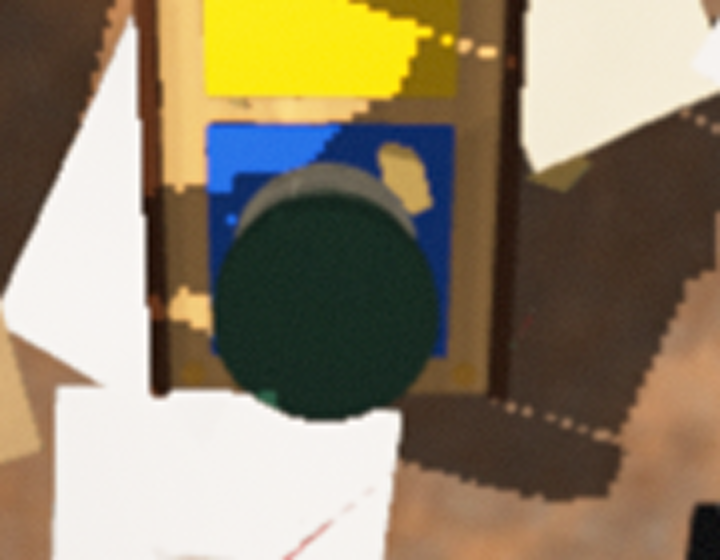

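```bash
python3 - <<'E'
from h import *
xy=(.5938,-.1312)
pick(xy,-.004,.03)
lift(xy,z=.11)
p,q=r.get_tool_pos(),r.get_ee_rot(); z0=r.get_finger_gap()
if z0>.038:
    _,p,q=snap('wrist','pics/w14.png')
    place('flux',-.0035,(0,.0005),via=.12)
    im,p,q=snap('wrist','pics/w15.png'); print(p,q)
    r.reach([.5,.0,.25],ori(0))
    im,_,_=snap('scene','pics/sc15.png')
    cv2.imwrite('pics/sc15c.png',cv2.resize(im[140:275,180:390,::-1],None,fx=3.8,fy=3.8,interpolation=cv2.INTER_CUBIC))
    im,_,_=snap('side','pics/s15.png')
    cv2.imwrite('pics/s15c.png',cv2.resize(im[180:340,220:400,::-1],None,fx=3.7,fy=3.7,interpolation=cv2.INTER_CUBIC))
E
```

```text
down at [ 0.5946 -0.1315 -0.0025] [ 0.0591 -0.5155 -0.1809]
gap 0.04404204177253442 [ 0.5942 -0.1314 -0.0027] 27.8667
lifted gap 0.0439293358432813 28.775
placed True [ 0.4244  0.1921 -0.0062] [ 1.0371 -0.4859  0.2479] 31.5083
0.05992086710085295 32.5917
[0.4231 0.1919 0.1191] [ 3.1366  0.1753 -0.0021]
```

```bash
ls pics | grep 15
```

```text
s15.png
s15c.png
sc15.png
sc15c.png
w15.png
```

View pics/sc15c.png

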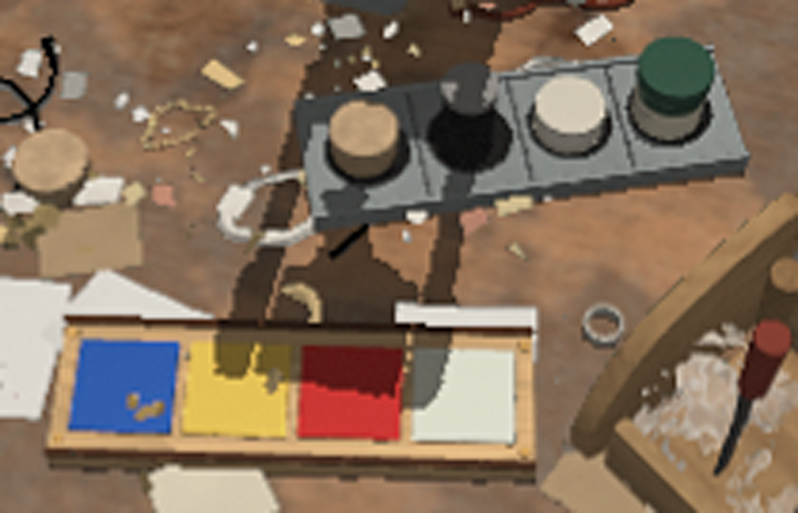

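View pics/w15.png

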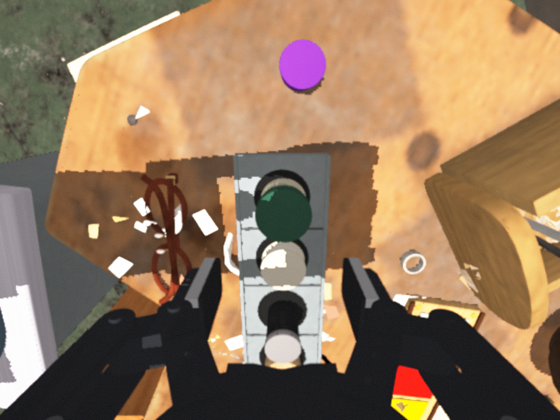

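View pics/s15c.png

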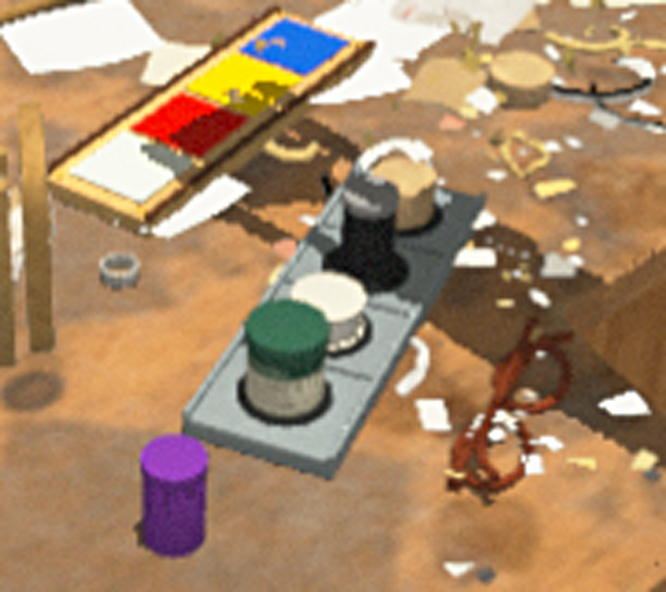

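All four stand upright, each with the black disc showing all round its foot. One last numeric check, then I hand in.

```bash
python3 - <<'E'
from h import *
S=lambda a:np.array(a)/3.8+[180,140]-.37
b=back('scene',S([(364,127),(469,89),(569,102),(676,68)]),[.040,.068,.036,.060])
for n,x in zip(('cork','film','spool','flux'),b): print(n,x[:2],(x[:2]-DISC[n])*1000)
print(r.get_tool_pos(),r.get_wrist_force(),r.get_t()); r.job_done()
E
```

```text
cork [0.4458 0.0061] [ 1.3401 -1.7113]
film [0.4422 0.0667] [ 4.3839 -2.7148]
spool [0.4309 0.1284] [ 0.2651 -2.7173]
flux [0.4269 0.1894] [ 3.0538 -3.0673]
[0.499  0.0015 0.2485] [-0.3386  0.3472  0.6076] 33.7083
the job is handed in; nothing more can be done
```

I moved all four things into the metal rack in reverse order and handed the job in at 33.7 s. From the robot's left to right, the rack now holds the flux jar, solder spool, film can and cork bung.

- **Last checks:** the scene and side pictures show all four upright, each with its black disc visible all round the foot. The robot was clear of everything when I handed in.
- **Disagreement in the centring:** right after I placed the cork, the wrist camera put it within 1 mm of its disc centre. The final rough scene-camera check read it 2 mm off, and the spool, jar and film can about 3, 4 and 5 mm off. Part of that is the roughly 2 mm calibration error and reading the centres by eye.
- **One failed step:** my first grasp of the cork closed on air above it, without moving it. The pictures showed the fingertips about 28 mm above the reported tool point (TCP). I corrected the heights for that, and all four grasps after that held.

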